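# Seat a goat log on the slicing board and snap its toggle clamp shut

## Task

Get the goat log on the wooden slicing board ready for portioning: push it along its channel with the fingertips until its end is right up against the steel end stop, then flip the red clamp lever over, past centre, until it snaps into its locked position and the rubber pad holds the log. Push only: the log must not be lifted from its channel, and the other things on the counter stay where they are.

Things in the scene. Friction and masses are not known exactly. Their poses are not given: they have to be found in the camera images.
- slicing_board: Beech board, fixed, top 20 mm above the counter: a plank 88 (x -88 to 0) x 220 mm (y -95 to 125) with a side arm for the clamp. Origin on the counter; z up. White channel along its y for one log: bed at z 20, 50 mm wide, middle at x = -43. Steel end stop across the -y end: face at y = -80, top z 64. Slotted guide walls (inner faces x = -68 and -18, top z 48) end at y = +54; from there to the open +y end only 8 mm lips. The toggle clamp stands on the +x side at y = -40.
- log: The grey goat-cheese log in the channel, 43 x 144 x 38 mm, about 0.2 kg, loose; lies along the board's y, 15 to 50 mm short of the stop. Origin under its middle; its y is its length.
- log_center (a point): Centre of that log, half-way up (19 mm above the bed); its end faces are 72 mm away along its y. With the log against the stop this point is at y = -8 mm in the board's frame.
- clamp_lever (a joint): Lever angle, rad. 0 = open (leans 47 deg from upright to the board's +x, away from the log); it swings up and over toward the log (-x) to its locked end at 1.65, leaning 47 deg to -x. A spring throws it back to 0 below dead centre (1.35) and on to 1.65 beyond it. Takes 3 to 6 N at the red grip.
- lever_grip (a point): Middle of the lever's red grip, 60 mm from the pivot. The grip is 17 mm thick, round, and spans 28 to 90 mm from the pivot; this point moves with the lever.
- clamp_pivot (a point): Lever's hinge, fixed on the board at x = +67, y = -40, z = 42 mm of its frame; the hinge runs along the board's y. Axes as the board's.
- clamp_pad: Round rubber pad, 19 mm wide, on the clamp's plunger, 42 mm above the counter; origin at the middle of its face, which looks to the board's -x. The lever drives it 18 mm toward the log; it is sprung and pins the log to the front fence with about 8 N.
- waiting_log: Bystander: a second grey log, 42 x 144 x 38 mm, lying on the counter left of the board, loose. Origin under its middle.
- marker: Bystander: green and white marker pen, 17 x 135 x 16 mm, on the counter behind the board, loose. Origin under its middle.
- honey_jar: Bystander: honey jar, 71 mm across, 110 mm tall, behind the board, loose. Origin under its middle.
- price_stand: Bystander: black price card on a round foot, 42 x 75 x 106 mm, behind the board, loose. Origin under its foot.

How it is judged:
By the outcome, as a careful person would: the job done as asked, in the order asked, and still so for the second after the job is handed in, with the robot touching nothing.
It also fails if it takes over 40 s, if anything falls off the work surface, if the arm or the gripper's body presses on something with over 40 N, if the wrist force passes 120 N, or if a joint passes its speed limit or range.

## Robot

A 6-joint arm with a two-finger parallel gripper is mounted at the origin on a cart in front of the work surface, level with it; the furniture and walls round the work are solid. World frame = base frame: x ahead of the robot, y to its left, z up, the work surface at z = 0. Lengths are in m, angles in degrees, forces in N, time in s.
With the tool pointing down it reaches from about 0.3 to 1 m from the base axis. Payload 5.1 kg.
Tool frame: the origin (TCP) lies at the very end of the fingers, on their centre line; the grasp point (between the pads) lies 19 mm behind it; z points along the fingers, y is the direction in which the jaws open and shut (so a half turn about z gives the same grasp; the last joint's range is limited). The gripper opens to 95 mm and grips with 3 to 60 N. Pads are 20 mm wide; open, the fingers measure 119 mm over their backs; the gripper's body (75 mm by 180 mm) begins 59 mm behind the grasp point.
Start: joints at [-80.478, 7.093, 94.555, -0, 78.352, -4.733], TCP at [0.16, -0.63, 0.215] pointing down, gripper open.
Joint ranges: [-149.61, 149.61], [-58.7, 133.49], [1.44, 155.28], [-77.14, 257.14], [18.33, 153.61], [-166.67, 166.67]. Speed limits (degrees/s): [147.25, 147.25, 180, 180, 180, 180].

## Interface

Orientations are given as [roll, pitch, yaw] about the fixed x, y, z axes, in that order (R = Rz(yaw) Ry(pitch) Rx(roll)).
In Python, from station import status, viewer, r gives the robot as it stands.
- The arm moves only by the shell command python3 -m inch 'ROWS' [OPENING] [FORCE]. ROWS is JSON, a list of rows, each a list of 4 numbers: the shift along the tool's x, y, z in m, then the turn about the tool's z in rad. A call has exactly 5 rows; each row shifts and turns the pose as measured when the row begins, along the tool's axes as they then stand; what a row does not reach is not made up. A row lasts 1/8 s, in which the tool goes at most 62.5 mm and 10.7 degrees, less where a joint would pass 70% of its speed; a pose out of reach is approached as far as the arm can. A call with a gripper value outside its range is refused whole. OPENING is the gripper command: -1 is fully open, 1 is shut, values between are in proportion, set as the call begins (- or left out, the last holds). The fingers move at their own pace and stop on an object; FORCE is the grip in N (left out, the last holds). Time passes only in rows, so rows that do not move let the fingers close, or fill a call up. It gives the time, the measured TCP pose, the force and the opening at its end, in the units of the state.
- status.get_obs(): the state, without advancing time (a new reading comes with each control period).
- viewer.capture(name): name is "scene" or "top"; returns (picture, depth): 384x512x3 uint8, red, green, blue; 384x512 float32, m along the optical axis (not along the pixel's ray), 0 where there is no reading.
- viewer.calibration(name): a dict with "camera_matrix" (3x3 intrinsics, pixels), "k1" (the pictures are not rectified: a ray, as slopes to the right and down, at radius r is drawn at 1 + k1 r^2 times it, then the intrinsics apply), "world_from_camera" (4x4, takes a point from camera to world coordinates). Camera axes: x right, y up, looking along -z (the intrinsics and any distortion apply to the point x, -y, -z); pixel columns grow to the right and rows downward; lengths in m; the calibration is good to about 2 mm. A picture is of the moment at which its call begins. calibration takes no time and is no camera call.
- r.sign_off(): hands the job in, once; it reports no verdict.
The state is a dict: "clock": time; "joints": joint angles; "joint_velocities": joint speeds; "joint_torque": joint torques, N m; "tool_pos": TCP position; "orientation": TCP orientation; "force": force on the tool from outside, world axes, zero at the start; "ft_torque": the same for the moment, N m; "opening": finger opening in m.
Only numpy, scipy, OpenCV 4.12 (cv2) and the standard library are available. Lean on these libraries where they do the work, as an engineer would, in place of code of your own. Each camera call takes 0.05 s, during which the arm holds its last target.

## Working session

There is one attempt and no reset: what is moved stays moved. The work goes in short steps, Python scripts to look and compute and a shell command to move; the robot and the scene stay as the last step left them, time stands still between calls to the robot, and variables do not carry over. Pictures are saved under pics/ and viewed, and the job is handed in when it is done.

```bash
ls; mkdir -p pics; python3 - <<'E'
from station import status, viewer, r
import cv2, numpy as np
print(status.get_obs())
for n in ("scene","top"):
    p,d=viewer.capture(n); cv2.imwrite(f"pics/{n}0.png",p[:,:,::-1]); np.save(f"{n}0_d.npy",d); np.save(f"{n}0_p.npy",p)
    print(viewer.calibration(n))
E
```

```text
pics
{'clock': 0.0, 'joints': array([-8.04780548e+01,  7.13305286e+00,  9.46345306e+01,  4.56917271e-04,
        7.83519548e+01, -4.73306167e+00]), 'joint_velocities': array([-0.01134777,  0.07631985,  0.02425441,  0.01174637,  0.07200363,
       -0.02720871]), 'joint_torque': array([-1.04452691e-03, -4.17607570e+01, -3.59932137e+01,  7.74771511e-02,
        4.92135168e-02, -1.94468093e-04]), 'tool_pos': array([ 0.15991614, -0.62935082,  0.21338743]), 'orientation': array([-1.79880906e+02, -1.03093131e-02,  1.42549034e+01]), 'force': array([ 0.19312427, -0.30349409, -0.07467873]), 'ft_torque': array([ 0.00839669,  0.04495144, -0.01517336]), 'opening': 0.09465003467236303}
{'camera_matrix': array([[456.42149034,   0.        , 262.22634907],
       [  0.        , 456.42149034, 197.99612877],
       [  0.        ,   0.        ,   1.        ]]), 'k1': -0.12820530075486078, 'world_from_camera': array([[-0.5955809 ,  0.52291983, -0.60978541,  0.04107597],
       [-0.80320194, -0.3760839 ,  0.46198219,  0.72043868],
       [ 0.01224917,  0.76492859,  0.64399861,  0.73649066],
       [ 0.        ,  0.        ,  0.        ,  1.        ]])}
{'camera_matrix': array([[367.57498632,   0.        , 255.59994293],
       [  0.        , 367.57498632, 194.88089039],
       [  0.        ,   0.        ,   1.        ]]), 'k1': 0.03549984555923363, 'world_from_camera': array([[ 0.0144933 ,  0.9915621 , -0.12881982,  0.51622331],
       [-0.99970525,  0.01186025, -0.02118349,  0.24938179],
       [-0.01947691,  0.12908887,  0.99144174,  0.91307084],
       [ 0.        ,  0.        ,  0.        ,  1.        ]])}
```

View pics/scene0.png

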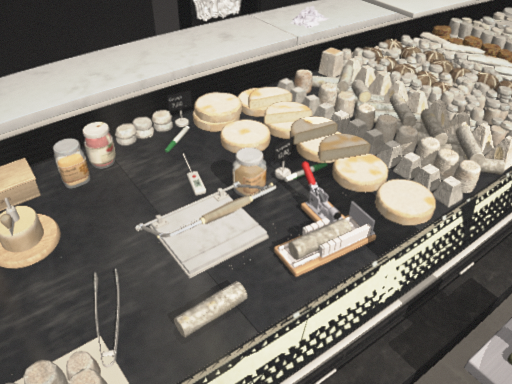

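View pics/top0.png

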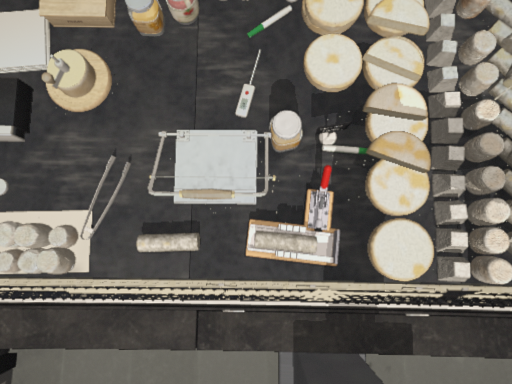

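The scene view shows the board at about (325,240) with the log in it, and the red lever open at (309,175). In the top view the board is at (293,243), the stop plate at the right at (335,245), the lever grip at (327,178), and the waiting log at (168,242). Next I'll zoom in and measure.

```bash
cat > h.py <<'E'
import numpy as np, cv2
from station import status, viewer, r
def und(c,u,v):
    K=c["camera_matrix"]; x=(u-K[0,2])/K[0,0]; y=(v-K[1,2])/K[1,1]
    X,Y=x,y
    for _ in range(20):
        f=1+c["k1"]*(X*X+Y*Y); X,Y=x/f,y/f
    return X,Y
def ray(c,u,v):
    X,Y=und(c,np.asarray(u,float),np.asarray(v,float)); T=c["world_from_camera"]
    d=np.stack([X,-Y,-np.ones_like(X)],-1)@T[:3,:3].T
    return T[:3,3],d
def onz(c,u,v,z):
    o,d=ray(c,u,v); return o+d*((z-o[2])/d[...,2])[...,None]
def cloud(c,depth):
    v,u=np.mgrid[0:384,0:512]; o,d=ray(c,u,v); return o+d*depth[...,None]
def proj(c,P):
    T=c["world_from_camera"]; p=(np.asarray(P)-T[:3,3])@T[:3,:3]
    X,Y=p[...,0]/-p[...,2],-p[...,1]/-p[...,2]; f=1+c["k1"]*(X*X+Y*Y); K=c["camera_matrix"]
    return np.stack([X*f*K[0,0]+K[0,2],Y*f*K[1,1]+K[1,2]],-1)
E
python3 - <<'E'
from h import *
for n,(u0,u1,v0,v1) in dict(top=(230,360,150,290),scene=(255,395,145,285)).items():
    p=np.load(f"{n}0_p.npy"); cv2.imwrite(f"pics/{n}0z.png",cv2.resize(p[v0:v1,u0:u1,::-1],None,fx=4.2,fy=4.2,interpolation=cv2.INTER_CUBIC))
c=viewer.calibration("top"); d=np.load("top0_d.npy"); P=cloud(c,d)
# height map
z=P[...,2]; im=np.clip(z/0.12*255,0,255).astype(np.uint8)
cv2.imwrite("pics/z0.png",cv2.resize(cv2.applyColorMap(im[150:290,230:360],cv2.COLORMAP_JET),None,fx=4.2,fy=4.2,interpolation=cv2.INTER_NEAREST))
# corners of board at z=.02 
p=np.load("top0_p.npy"); hsv=cv2.cvtColor(p,cv2.COLOR_RGB2HSV)
red=((hsv[...,0]<8)|(hsv[...,0]>172))&(hsv[...,1]>180)&(hsv[...,2]>90)
v,u=np.nonzero(red); k=(u>300)&(u<350)&(v>150)&(v<230); print("red",k.sum(),P[v[k],u[k]].min(0),P[v[k],u[k]].max(0),np.median(P[v[k],u[k]],0))
for (a,b) in [(246,225),(340,225),(338,266),(247,258),(320,240),(285,242)]: print(a,b,P[b,a],onz(c,a,b,.02))
E
```

```text
red 147 [0.64520735 0.08065679 0.00221232] [0.70228861 0.11753803 0.10757726] [0.66758257 0.10946464 0.09088626]
246 225 [ 5.59280725e-01  2.91618681e-01 -2.65800760e-04] [0.55832533 0.2906815  0.02      ]
340 225 [0.56242439 0.06041467 0.00242978] [0.56153297 0.06406066 0.02      ]
338 266 [0.46332011 0.0666128  0.00092493] [0.46442643 0.07043492 0.02      ]
247 258 [0.47875111 0.28767092 0.00061581] [0.47954717 0.28685751 0.02      ]
320 240 [0.52490053 0.11256879 0.02178127] [0.52491787 0.11229536 0.02      ]
285 242 [0.51874553 0.19829016 0.05672661] [0.51885371 0.19609896 0.02      ]
```

View pics/top0z.png

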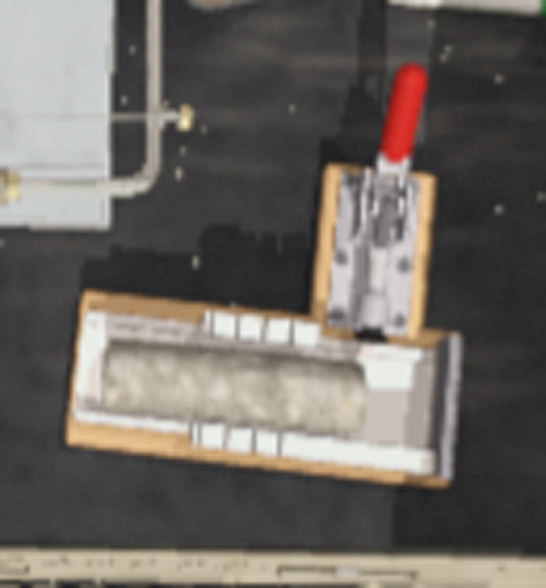

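View pics/scene0z.png

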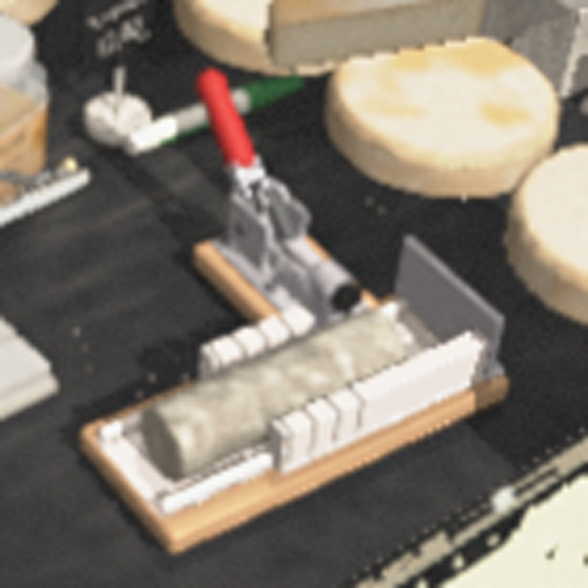

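View pics/z0.png

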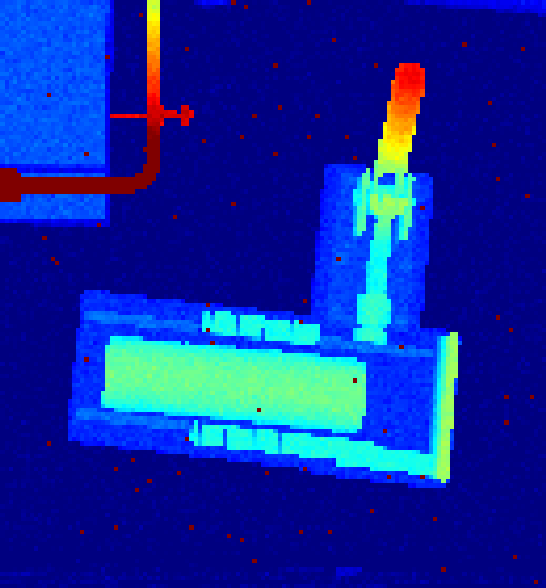

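```bash
python3 - <<'E'
from h import *
c=viewer.calibration("top"); d=np.load("top0_d.npy"); P=cloud(c,d); x,y,z=P[...,0],P[...,1],P[...,2]
reg=np.zeros(d.shape,bool); reg[218:268,244:342]=1
def rect(m,nm):
    m=cv2.morphologyEx(m.astype(np.uint8),cv2.MORPH_OPEN,np.ones((3,3),np.uint8))>0
    q=P[m][:,:2].astype(np.float32); print(nm,len(q),cv2.minAreaRect(q*1000),np.median(P[m][:,2]))
    return q
q=rect(reg&(z>.050)&(z<.07)&(np.arange(512)[None]<325),"log")
b=reg&(z>.010); b[:,:]&=reg; b[218:228,300:334]=0
rect(b,"board")
s=reg&(z>.052)&(np.arange(512)[None]>=330); print("stop",s.sum(),P[s].min(0),P[s].max(0),np.median(P[s],0))
# slicer, bystanders
for nm,(u0,u1,v0,v1) in dict(slicer=(145,280,125,208),jar=(270,305,105,155),price=(318,338,125,148),lever=(315,335,165,195),wheels=(365,440,60,285)).items():
    Q=P[v0:v1,u0:u1].reshape(-1,3); Q=Q[(Q[:,2]>.03)&(Q[:,2]<.4)]
    print(nm,np.percentile(Q,[1,50,99],axis=0).round(3).tolist())
cs=viewer.calibration("scene"); ds=np.load("scene0_d.npy"); S=cloud(cs,ds); p=np.load("scene0_p.npy")
hsv=cv2.cvtColor(p,cv2.COLOR_RGB2HSV)
red=((hsv[...,0]<8)|(hsv[...,0]>172))&(hsv[...,1]>150)&(hsv[...,2]>80)
red[:,:295]=0; red[:,330:]=0; red[:150]=0; red[210:]=0
Q=S[red]; print("red scene",red.sum(),np.percentile(Q,[3,50,97],axis=0).round(3).tolist())
p=np.load("top0_p.npy");hsv=cv2.cvtColor(p,cv2.COLOR_RGB2HSV)
red=((hsv[...,0]<8)|(hsv[...,0]>172))&(hsv[...,1]>150)&(hsv[...,2]>80); red[:,:310]=0;red[:,345:]=0;red[:160]=0;red[200:]=0
Q=P[red&(z>.05)]; print("red top",np.percentile(Q,[3,50,97],axis=0).round(3).tolist())
E
```

```text
log 839 ((521.4368896484375, 197.4626007080078), (143.27455139160156, 33.47414016723633), 85.03022766113281) 0.05606161569555812
board 3322 ((519.4182739257812, 179.2788543701172), (218.84158325195312, 90.08390808105469), 84.34233856201172) 0.04091592972872676
stop 107 [0.47120051 0.07750513 0.05281354] [0.55016496 0.24938179 0.91307084] [0.51154088 0.08297988 0.06299455]
slicer [[0.609, 0.216, 0.031], [0.661, 0.356, 0.11], [0.786, 0.5, 0.152]]
jar [[0.746, 0.166, 0.033], [0.771, 0.202, 0.108], [0.812, 0.235, 0.112]]
price [[0.777, 0.077, 0.039], [0.781, 0.102, 0.08], [0.787, 0.127, 0.107]]
lever [[0.632, 0.1, 0.041], [0.66, 0.111, 0.083], [0.691, 0.126, 0.107]]
wheels [[0.447, -0.171, 0.03], [0.712, -0.072, 0.035], [0.956, -0.003, 0.072]]
red scene 158 [[0.646, 0.007, 0.001], [0.666, 0.113, 0.088], [0.792, 0.119, 0.107]]
red top [[0.648, 0.101, 0.072], [0.668, 0.11, 0.091], [0.688, 0.117, 0.107]]
```

```bash
python3 - <<'E'
from h import *
for n in ("top","scene"):
    c=viewer.calibration(n); d=np.load(f"{n}0_d.npy"); P=cloud(c,d)[d>0]
    print(n,P.min(0),P.max(0))
    for xa in np.arange(0,.7,.1):
        row=[]
        for ya in np.arange(-.7,.5,.1):
            m=(P[:,0]>=xa)&(P[:,0]<xa+.1)&(P[:,1]>=ya)&(P[:,1]<ya+.1)
            row.append(round(float(np.percentile(P[m,2],99)),2) if m.sum()>5 else None)
        print(round(xa,1),row)
E
```

```text
top [-0.10460595 -0.8223714  -0.81377683] [1.16169547 1.37545532 0.15376793]
0.0 [-0.79, -0.79, -0.79, -0.79, -0.79, -0.69, None, None, -0.33, -0.79, -0.79, -0.79]
0.1 [None, None, None, None, None, -0.27, -0.26, -0.25, -0.25, None, None, None]
0.2 [None, None, -0.14, -0.14, -0.14, -0.14, -0.14, -0.14, -0.14, -0.14, -0.14, -0.14]
0.3 [None, None, -0.11, -0.03, -0.02, -0.02, -0.02, -0.02, -0.02, -0.02, -0.02, -0.02]
0.4 [None, None, None, 0.0, 0.07, 0.05, 0.04, 0.06, 0.05, 0.05, 0.0, 0.03]
0.5 [None, None, None, 0.04, 0.07, 0.05, 0.04, 0.06, 0.06, 0.06, 0.0, 0.04]
0.6 [None, None, None, 0.05, 0.07, 0.07, 0.04, 0.02, 0.1, 0.14, 0.15, 0.15]
scene [ 0.06681891 -1.920402   -0.81166521] [3.51953928 0.87042961 0.25729631]
0.0 [None, None, None, None, None, None, None, 0.01, 0.01, None, None, None]
0.1 [None, None, -0.8, -0.79, None, None, None, 0.0, 0.0, None, None, None]
0.2 [-0.79, -0.79, -0.79, -0.14, -0.14, -0.14, -0.14, -0.14, -0.14, -0.13, -0.14, None]
0.3 [-0.79, -0.18, -0.02, -0.02, -0.02, -0.02, -0.02, -0.02, -0.02, -0.02, -0.02, -0.02]
0.4 [None, 0.07, 0.08, 0.08, 0.07, 0.05, 0.04, 0.07, 0.05, 0.05, 0.01, 0.03]
0.5 [0.07, 0.07, 0.08, 0.08, 0.07, 0.05, 0.04, 0.07, 0.06, 0.06, 0.0, 0.04]
0.6 [0.07, 0.08, 0.08, 0.08, 0.07, 0.07, 0.06, 0.03, 0.1, 0.15, 0.15, 0.15]
```

```bash
python3 -m inch '[[0.04,-0.04,0,0.17],[0.04,-0.04,0,0.17],[0.035,-0.045,0,0],[0.035,-0.045,0,0],[0.035,-0.045,0,0]]' 1 40
```

```text
clock: 0.72
tool_pos: [0.346, -0.4098, 0.2104]
orientation: [-179.6, 0.1, -6.3]
force: [0.9, -0.5, 0.2]
opening: 0.0502
```

```bash
python3 -m inch '[[0.02,-0.058,0,0],[0.02,-0.058,0,0],[0.02,-0.058,0,0],[0.02,-0.058,0,0],[0.01,-0.06,0,0]]'
```

```text
clock: 1.35
tool_pos: [0.4689, -0.1232, 0.2103]
orientation: [-179.6, 0.2, -6.4]
force: [1.1, 0.0, -0.6]
opening: 0.0021
```

```bash
python3 -m inch '[[0,-0.06,0,0],[0,-0.06,0,0],[0,-0.06,0,0],[0,-0.06,0,0],[0,-0.06,0,0]]'
```

```text
clock: 1.98
tool_pos: [0.5011, 0.1851, 0.211]
orientation: [-179.6, 0.2, -6.4]
force: [1.7, -0.3, 0.3]
opening: 0.0003
```

```bash
python3 -m inch '[[0.009,-0.058,0,-0.015],[0.009,-0.055,0,0],[0,-0.003,0.01,0],[0,0,0.05,0],[0,0,0.05,0]]'; python3 - <<'E'
from h import *
for n in ("scene","top"):
    p,d=viewer.capture(n); cv2.imwrite(f"pics/{n}1.png",cv2.resize(p[150:300,200:400,::-1],None,fx=3.8,fy=3.8))
E
```

```text
clock: 2.6
tool_pos: [0.5324, 0.308, 0.102]
orientation: [-179.4, -0.2, -5.1]
force: [0.5, -0.6, -0.4]
opening: 0.0003
```

View pics/scene1.png

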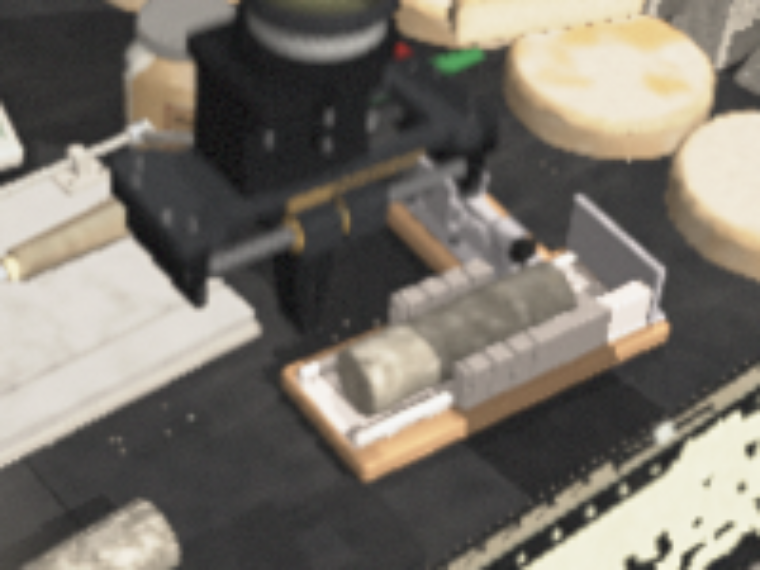

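The gripper is above the open end of the board, in line with the channel; the fingertips show at about (300,310) in the crop. Descending next, then pushing.

```bash
python3 -m inch '[[0,0,0.035,0],[0,0,0.03,0],[0,0,0.002,0],[0,0.012,0,0],[0,0.012,0,0]]'
```

```text
clock: 3.32
tool_pos: [0.5298, 0.2803, 0.0366]
orientation: [-179.6, -0.0, -5.3]
force: [0.9, 0.8, -0.2]
opening: 0.0006
```

```bash
python3 -m inch '[[0,-0.002,0.005,0],[0,0.008,0,0],[0,0.008,0,0],[0,0.008,0,0],[0,0.008,0,0]]'
```

```text
clock: 3.95
tool_pos: [0.5285, 0.249, 0.0342]
orientation: [-179.4, -0.2, -5.3]
force: [0.4, 0.9, 0.8]
opening: 0.0001
```

```bash
python3 -m inch '[[0,0.003,0,0],[0,0.003,0,0],[0,0.002,0,0],[0,0.001,0,0],[0,0,0,0]]'
```

```text
clock: 4.58
tool_pos: [0.5277, 0.2391, 0.0342]
orientation: [-179.4, -0.3, -5.4]
force: [-1.3, 0.7, -0.5]
opening: 0.0
```

```bash
python3 -m inch '[[0,0.002,0,0],[0,0.001,0,0],[0,0.001,0,0],[0,0.001,0,0],[0,0,0,0]]'
```

```text
clock: 5.2
tool_pos: [0.5273, 0.2346, 0.0341]
orientation: [-179.3, -0.3, -5.4]
force: [-0.1, 1.5, 0.4]
opening: 0.0004
```

```bash
python3 - <<'E'
from h import *
for n,(a,b,u0,u1) in dict(scene=(190,290,260,390),top=(210,280,230,350)).items():
    p,d=viewer.capture(n); cv2.imwrite(f"pics/{n}2.png",cv2.resize(p[a:b,u0:u1,::-1],None,fx=5.5,fy=5.5,interpolation=cv2.INTER_CUBIC)); np.save(n+"2_d.npy",d)
print(status.get_obs()["force"],status.get_obs()["tool_pos"])
E
```

```text
[-0.45530702  1.4321213   0.43325986] [0.52731351 0.23457425 0.03416649]
```

View pics/scene2.png

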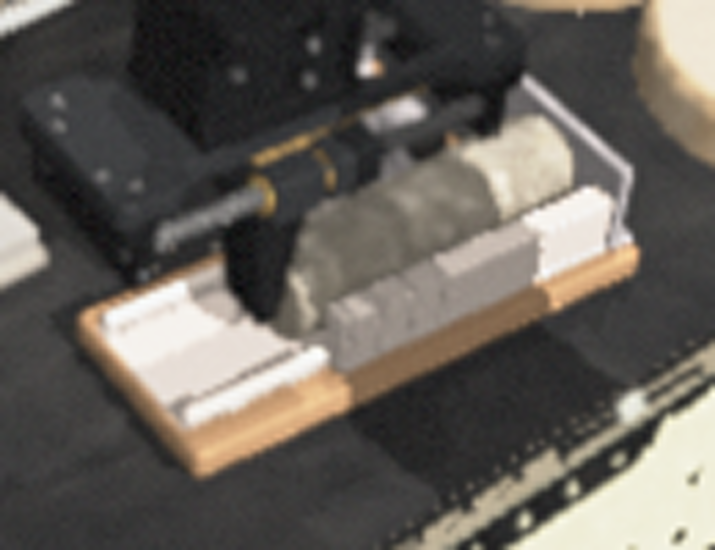

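View pics/top2.png

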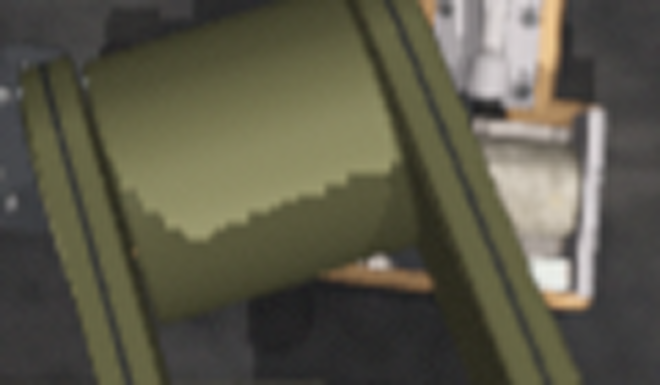

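The log end is now almost at the stop: in the top crop the log ends at x≈578 and the stop face is at about 585. The force is only 1.5 N, so I'll keep going until it rises.

```bash
python3 -m inch '[[0,0.0015,0,0],[0,0.0015,0,0],[0,0.001,0,0],[0,0.001,0,0],[0,0,0,0]]'
```

```text
clock: 5.92
tool_pos: [0.5274, 0.2347, 0.035]
orientation: [-178.7, -0.4, -5.5]
force: [0.7, 1.6, -0.7]
opening: 0.0003
```

```bash
python3 -m inch '[[0,0,0,0],[0,0.001,0,0],[0,0.002,0,0],[0,0.003,0,0],[0,0.004,0,0]]'; python3 - <<'E'
from h import *
p,d=viewer.capture("top"); cv2.imwrite("pics/top3.png",cv2.resize(p[220:275,300:355,::-1],None,fx=10,fy=10,interpolation=cv2.INTER_CUBIC))
c=viewer.calibration("top");P=cloud(c,d)
for v in (238,242,246): print([tuple((P[v,u,1:]*1000).round(0)) for u in range(322,342)])
E
```

```text
clock: 6.55
tool_pos: [0.5291, 0.2345, 0.0379]
orientation: [-177.4, -0.7, -5.7]
force: [1.0, 17.4, 0.6]
opening: 0.0006
[(np.float64(165.0), np.float64(383.0)), (np.float64(164.0), np.float64(387.0)), (np.float64(163.0), np.float64(384.0)), (np.float64(106.0), np.float64(57.0)), (np.float64(104.0), np.float64(58.0)), (np.float64(102.0), np.float64(57.0)), (np.float64(99.0), np.float64(56.0)), (np.float64(97.0), np.float64(55.0)), (np.float64(95.0), np.float64(55.0)), (np.float64(92.0), np.float64(54.0)), (np.float64(90.0), np.float64(56.0)), (np.float64(88.0), np.float64(54.0)), (np.float64(86.0), np.float64(56.0)), (np.float64(82.0), np.float64(51.0)), (np.float64(82.0), np.float64(59.0)), (np.float64(80.0), np.float64(64.0)), (np.float64(79.0), np.float64(66.0)), (np.float64(63.0), np.float64(2.0)), (np.float64(61.0), np.float64(4.0)), (np.float64(58.0), np.float64(1.0))]
[(np.float64(166.0), np.float64(388.0)), (np.float64(164.0), np.float64(386.0)), (np.float64(164.0), np.float64(390.0)), (np.float64(162.0), np.float64(388.0)), (np.float64(160.0), np.float64(387.0)), (np.float64
[... 632 characters left out ...]
91.0)), (np.float64(164.0), np.float64(390.0)), (np.float64(162.0), np.float64(390.0)), (np.float64(161.0), np.float64(391.0)), (np.float64(160.0), np.float64(393.0)), (np.float64(158.0), np.float64(390.0)), (np.float64(97.0), np.float64(54.0)), (np.float64(95.0), np.float64(54.0)), (np.float64(93.0), np.float64(58.0)), (np.float64(91.0), np.float64(58.0)), (np.float64(89.0), np.float64(60.0)), (np.float64(86.0), np.float64(57.0)), (np.float64(84.0), np.float64(59.0)), (np.float64(83.0), np.float64(64.0)), (np.float64(81.0), np.float64(64.0)), (np.float64(65.0), np.float64(-2.0)), (np.float64(63.0), np.float64(1.0)), (np.float64(61.0), np.float64(-0.0)), (np.float64(58.0), np.float64(-1.0))]
```

View pics/top3.png

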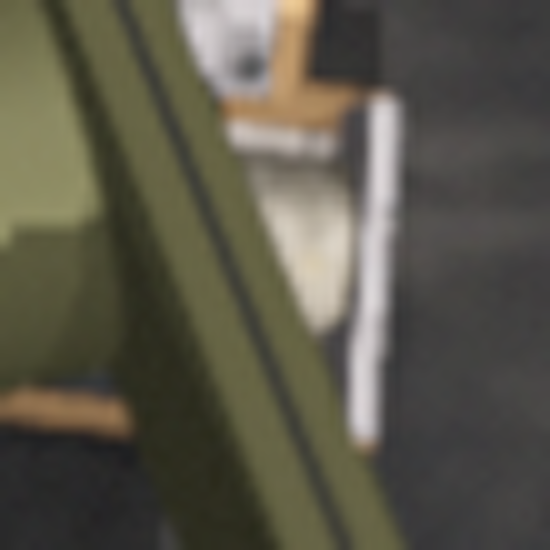

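The log is seated on the stop: the force rose to 17 N with no travel, and the log end at y≈84 mm meets the stop face at about 83 mm. Backing off and retreating upwards.

```bash
python3 -m inch '[[0,-0.006,0,0],[0,-0.012,0,0],[0,-0.012,0,0],[0,0,-0.05,0],[0,0,-0.055,0]]'
```

```text
clock: 7.22
tool_pos: [0.5267, 0.2593, 0.1397]
orientation: [-177.9, 0.0, -5.7]
force: [1.9, 0.2, 0.4]
opening: 0.0007
```

```bash
python3 -m inch '[[0,0,-0.055,0],[0,0,-0.03,0],[0,0,0,0],[0,0,0,0],[0,0,0,0]]'; python3 - <<'E'
from h import *
p,d=viewer.capture("scene"); cv2.imwrite("pics/scene4.png",cv2.resize(p[150:290,255:395,::-1],None,fx=4,fy=4,interpolation=cv2.INTER_CUBIC))
p,d=viewer.capture("top"); cv2.imwrite("pics/top4.png",cv2.resize(p[150:290,230:360,::-1],None,fx=4.2,fy=4.2,interpolation=cv2.INTER_CUBIC))
E
```

```text
clock: 7.85
tool_pos: [0.5271, 0.2573, 0.2284]
orientation: [-178.0, -0.2, -5.6]
force: [-0.4, 0.2, -0.6]
opening: 0.0003
```

View pics/scene4.png

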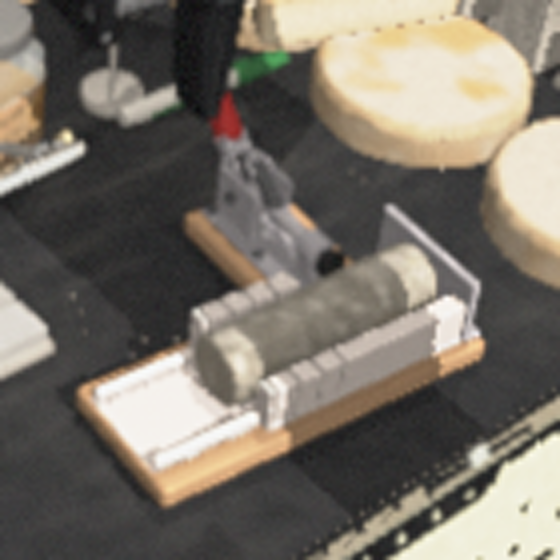

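View pics/top4.png

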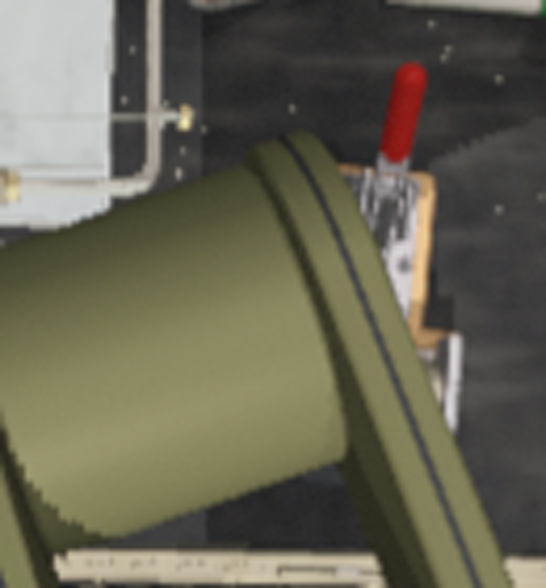

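The log is seated at the stop: its end is at about (437,265) in the scene crop, next to the stop plate. The lever is still open, with the grip at (403,110) in the top crop. I'll move behind the lever.

```bash
python3 -m inch '[[0.05,0.032,0,0],[0.05,0.032,0,0],[0.05,0.032,0,0],[0.05,0.032,0,0],[0.009,0.004,0,0]]'
```

```text
clock: 8.57
tool_pos: [0.7245, 0.1023, 0.2157]
orientation: [-178.1, 0.4, -5.4]
force: [-0.3, 0.5, -0.1]
opening: 0.0005
```

```bash
python3 -m inch '[[0,0,0.05,0],[0,0.001,0.045,0],[0,0,0.02,0],[0,0,0.003,0],[0,0,0,0]]'; python3 - <<'E'
from h import *
p,d=viewer.capture("scene"); cv2.imwrite("pics/scene5.png",cv2.resize(p[100:260,230:390,::-1],None,fx=3.7,fy=3.7,interpolation=cv2.INTER_CUBIC))
E
```

```text
clock: 9.2
tool_pos: [0.7235, 0.107, 0.0944]
orientation: [-178.0, 0.5, -5.4]
force: [-0.2, -0.8, -0.1]
opening: 0.0004
```

View pics/scene5.png

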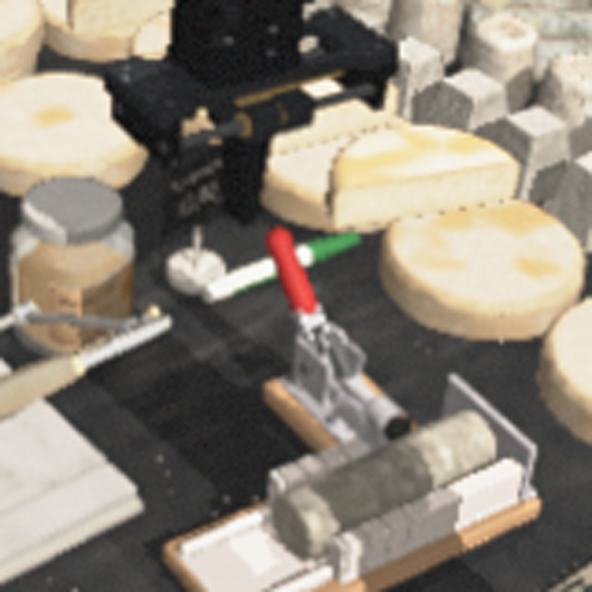

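The fingers, at (243,190) in the crop, are behind the red lever tip at (280,240) with clear space between them. Starting the push.

```bash
python3 -m inch '[[-0.01,0.002,0,0],[-0.01,0,0,0],[-0.012,0,0,0],[-0.012,0,0,0],[-0.012,0,0,0]]'
```

```text
clock: 9.88
tool_pos: [0.6862, 0.1093, 0.1163]
orientation: [-177.7, -2.9, -5.5]
force: [6.9, -1.3, 5.2]
opening: 0.0006
```

```bash
python3 -m inch '[[-0.012,0,0.006,0],[-0.012,0,0.006,0],[-0.012,0,0.006,0],[-0.012,0,0.006,0],[-0.012,0,0.006,0]]'; python3 - <<'E'
from h import *
p,d=viewer.capture("scene"); cv2.imwrite("pics/scene6.png",cv2.resize(p[100:260,230:390,::-1],None,fx=3.7,fy=3.7,interpolation=cv2.INTER_CUBIC))
E
```

```text
clock: 10.5
tool_pos: [0.6673, 0.1114, 0.1265]
orientation: [-177.3, -9.5, -5.6]
force: [7.5, -3.4, 12.0]
opening: 0.0003
```

View pics/scene6.png

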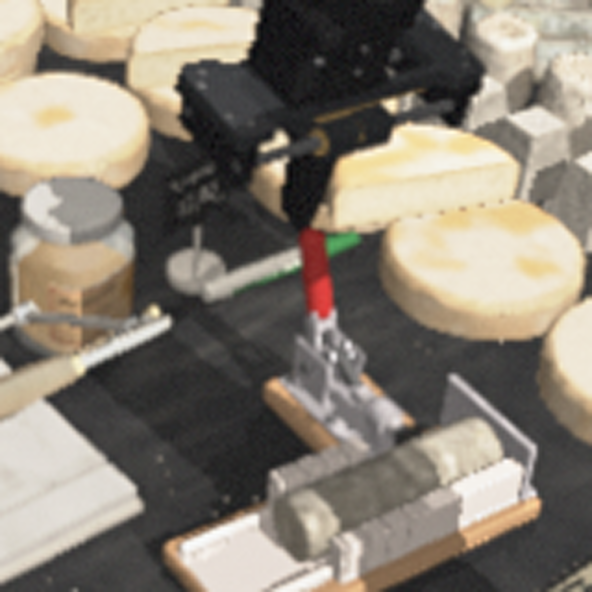

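The fingers rode up onto the lever's end (contact at (312,228)) and the tool tilted, because small steps let tilt build up from row to row. I'll back off, go lower, and use fewer, larger steps.

```bash
python3 -m inch '[[0.033,0,-0.015,0],[0.033,0,0.006,0],[0.002,0,0,0],[0,0,0,0],[0,0,0,0]]'
```

```text
clock: 11.18
tool_pos: [0.7315, 0.1047, 0.1538]
orientation: [-177.3, -9.9, -5.6]
force: [0.1, 0.1, 0.1]
opening: 0.0005
```

```bash
python3 -m inch '[[-0.005,0.002,0.04,0],[-0.005,0.003,0.036,0],[-0.001,0,0.005,0],[0,0,0,0],[0,0,0,0]]';  python3 - <<'E'
from h import *
for n,(a,b,u0,u1) in dict(scene=(100,260,230,390),top=(120,220,280,400)).items():
    p,d=viewer.capture(n); cv2.imwrite(f"pics/{n}7.png",cv2.resize(p[a:b,u0:u1,::-1],None,fx=3.7,fy=3.7,interpolation=cv2.INTER_CUBIC))
E
```

```text
clock: 11.8
tool_pos: [0.733, 0.1045, 0.0737]
orientation: [-177.2, -10.1, -5.6]
force: [0.7, 0.1, 0.6]
opening: 0.0005
```

View pics/scene7.png

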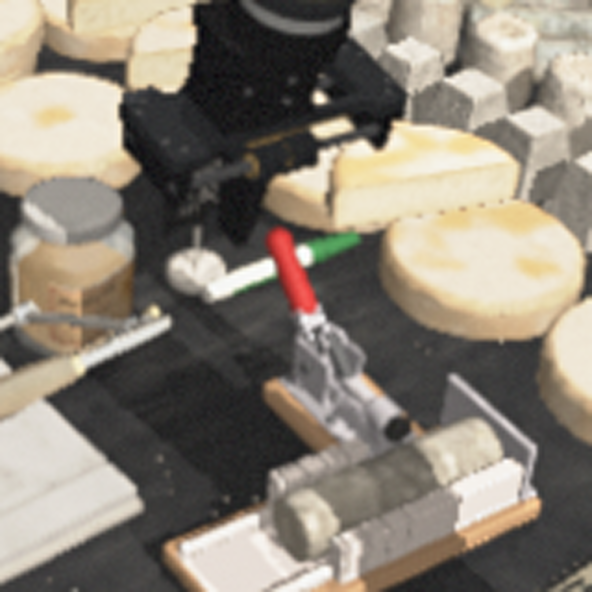

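View pics/top7.png

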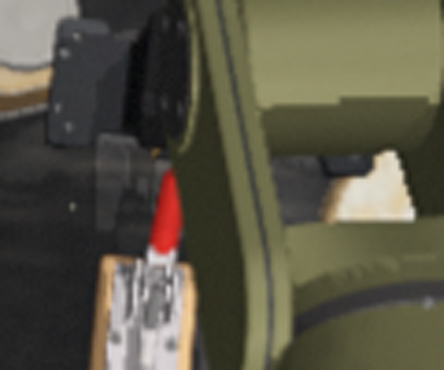

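```bash
python3 -m inch '[[-0.042,0,0,0],[-0.045,0,-0.014,0],[-0.045,0,-0.014,0],[-0.025,0,-0.002,0],[0,0,0,0]]';  python3 - <<'E'
from h import *
for n,(a,b,u0,u1) in dict(scene=(100,260,230,390)).items():
    p,d=viewer.capture(n); cv2.imwrite(f"pics/{n}8.png",cv2.resize(p[a:b,u0:u1,::-1],None,fx=3.7,fy=3.7,interpolation=cv2.INTER_CUBIC))
E
```

```text
clock: 12.52
tool_pos: [0.5951, 0.1181, 0.0955]
orientation: [-176.8, -13.9, -5.7]
force: [0.6, -0.3, 0.8]
opening: 0.0004
```

View pics/scene8.png

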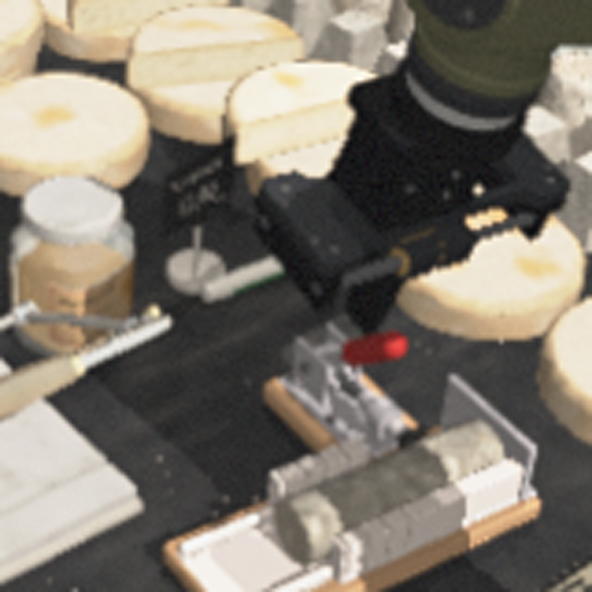

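The red lever now lies over toward the log: grip at (378,348), leaning to -x. I'll retreat upwards and check the angle and pad.

```bash
python3 -m inch '[[0.012,0,-0.045,0],[0.012,0,-0.05,0],[0.01,0,-0.05,0],[0.01,-0.0,-0.05,0],[0,0,0,0]]'
```

```text
clock: 13.2
tool_pos: [0.5921, 0.107, 0.3019]
orientation: [-176.7, -13.6, -5.8]
force: [0.2, 0.2, 0.1]
opening: 0.0005
```

```bash
python3 -m inch '[[0,0.06,0,0],[0,0.06,0,0],[0,0.06,0,0],[0,0.06,0,0],[0,0.06,0,0]]';  python3 - <<'E'
from h import *
R=np.array([[.9954,.0958],[-.0958,.9954]]); O=np.array([.5618,.1602])
for n,(a,b,u0,u1) in dict(scene=(145,285,255,395),top=(130,290,230,380)).items():
    p,d=viewer.capture(n); c=viewer.calibration(n); P=cloud(c,d)
    cv2.imwrite(f"pics/{n}9f.png",p[:,:,::-1]); cv2.imwrite(f"pics/{n}9.png",cv2.resize(p[a:b,u0:u1,::-1],None,fx=3.7,fy=3.7,interpolation=cv2.INTER_CUBIC))
    hsv=cv2.cvtColor(p,cv2.COLOR_RGB2HSV)
    red=((hsv[...,0]<8)|(hsv[...,0]>172))&(hsv[...,1]>150)&(hsv[...,2]>70)&(P[...,2]>.05)&(P[...,2]<.15)&(abs(P[...,0]-.6)<.12)&(abs(P[...,1]-.12)<.06)
    Q=P[red].copy(); Q[:,:2]=(Q[:,:2]-O)@R
    print(n,len(Q),np.percentile(Q,[3,50,97],axis=0).round(3).tolist())
    if n=="top":
        x=P[...,0];z=P[...,2]; m=(z>.050)&(z<.063)
        B=(P[...,:2]-O)@R
        m&=(abs(B[...,0]+.043)<.02)&(B[...,1]<.12)&(B[...,1]>-.077)
        print("log",m.sum(),cv2.minAreaRect((B[m]*1000).astype(np.float32)), np.percentile(B[m],[2,98],axis=0))
E
```

```text
clock: 13.82
tool_pos: [0.5667, -0.1951, 0.2811]
orientation: [-176.6, -13.2, -5.3]
force: [1.8, 0.9, 0.5]
opening: 0.0007
scene 99 [[-0.001, -0.043, 0.072], [0.015, -0.034, 0.093], [0.04, -0.031, 0.106]]
top 113 [[0.002, -0.046, 0.074], [0.023, -0.039, 0.093], [0.043, -0.034, 0.106]]
log 878 ((-43.58818054199219, -5.893943786621094), (141.90235900878906, 38.66585922241211), 89.96435546875) [[-0.06161214 -0.07433715]
 [-0.02977978  0.06233423]]
```

View pics/scene9.png

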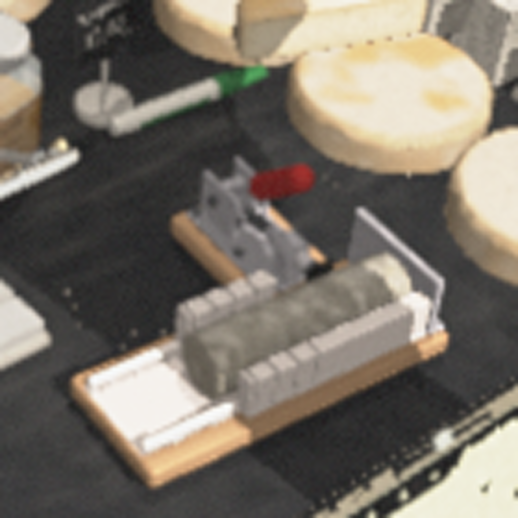

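View pics/top9.png

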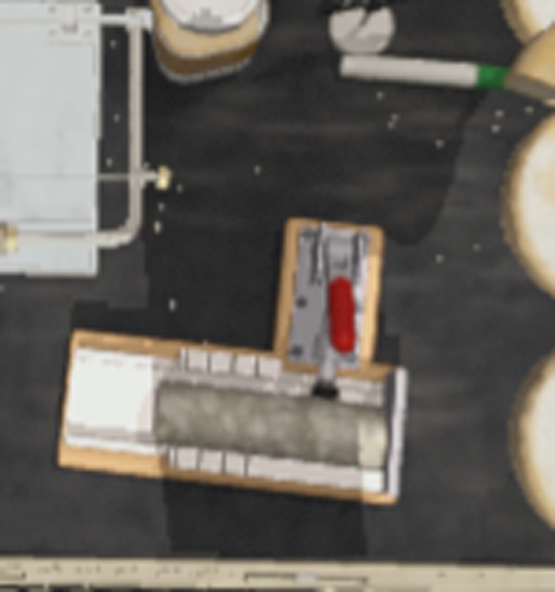

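```bash
python3 - <<'E'
from h import *
R=np.array([[.9954,.0958],[-.0958,.9954]]); O=np.array([.5618,.1602])
p,d=viewer.capture("top"); c=viewer.calibration("top"); P=cloud(c,d); B=(P[...,:2]-O)@R*1000
for v in (236,240,244): 
    print([(int(B[v,u,1]),int(P[v,u,2]*1000)) for u in range(328,340)])
    print([(int(B[v,u,1]),int(P[v,u,2]*1000)) for u in range(268,278)])
cv2.imwrite("pics/top10.png",cv2.resize(p[220:270,290:345,::-1],None,fx=11,fy=11,interpolation=cv2.INTER_CUBIC))
p,d=viewer.capture("scene"); cv2.imwrite("pics/scene10.png",cv2.resize(p[195:250,335:385,::-1],None,fx=11,fy=11,interpolation=cv2.INTER_CUBIC))
E
```

```text
[(-69, 20), (-71, 21), (-74, 20), (-76, 19), (-78, 19), (-80, 24), (-80, 38), (-79, 51), (-80, 60), (-81, 65), (-84, 64), (-100, -2)]
[(73, 21), (71, 18), (68, 20), (66, 17), (64, 51), (62, 56), (60, 56), (58, 57), (55, 54), (53, 54)]
[(-64, 50), (-66, 51), (-69, 49), (-71, 52), (-74, 48), (-76, 47), (-79, 45), (-79, 56), (-80, 65), (-82, 65), (-92, 26), (-99, 2)]
[(72, 19), (70, 17), (67, 19), (65, 20), (64, 58), (61, 55), (59, 60), (57, 57), (54, 58), (52, 56)]
[(84, 913), (-66, 57), (-68, 58), (-71, 57), (-73, 55), (-75, 57), (-80, 45), (-79, 61), (-81, 61), (-83, 64), (-99, -3), (-100, 1)]
[(71, 19), (69, 20), (66, 20), (65, 49), (62, 53), (60, 55), (58, 53), (56, 55), (53, 55), (51, 57)]
```

View pics/top10.png

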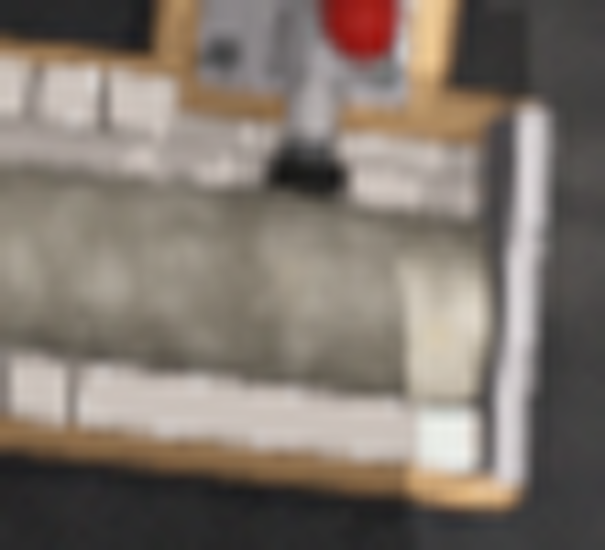

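View pics/scene10.png

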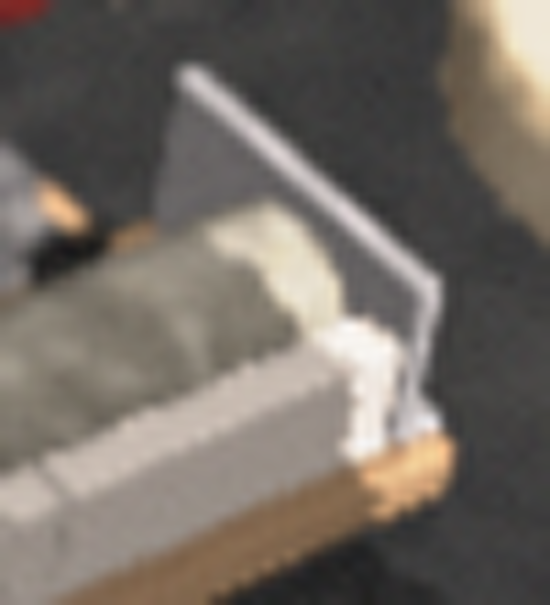

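View pics/top9f.png

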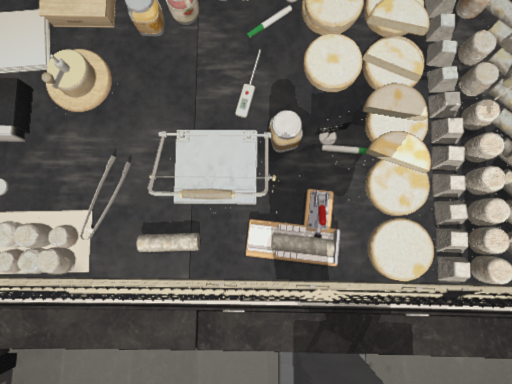

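The log end is at y≈-79 mm, against the stop face at (490,320) in the crop. The black pad at (308,170) presses on the log's side, the lever is at its locked lean, and the bystanders are where they started. The arm is well clear, so I'll hand in.

```bash
python3 -c "
from station import r,status
o=status.get_obs(); print(o['clock'],o['tool_pos'],o['force']); print(r.sign_off())"
```

```text
14.025 [ 0.56679245 -0.19426351  0.28074325] [0.46287526 0.68997325 0.33071596]
the job is handed in; nothing more can be done
None
```

The log is up against the steel end stop and the red clamp lever is locked over, with the pad on the log. I handed the job in at 14.0 s.

**Log:** I pushed it about 40 mm along the channel with the closed fingertips. At the stop the force rose to about 17 N with no further travel. The last depth readings put its far end at y ≈ 64–65 mm in the board's frame, where 64 is expected. Its stop end shows no visible gap, to the roughly 2 mm the images can resolve.

**Lever:** The first push failed. The fingers rode up onto the lever's end, so I backed off and it sprang back open. The second push, lower and in larger steps, took it past centre. The grip's middle now reads x ≈ 23 mm in the board's frame, which matches the locked position, and the black pad is pressing on the log's side.

**Other checks:**
- **Other items:** The jar, price card, marker, waiting log and cheese slicer look unmoved in the last top picture. I compared them by eye and did not measure them.
- **Robot:** It was clear of everything at sign-off, with the force near zero. The gripper was left tilted about 13° from the pushes.
- **Lifting:** While pressed against the stop the fingertips rose about 3 mm. The log's height afterwards matches its seated height, but I did not watch it during that press.

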